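# Unhook the sprocket tray from its dock

## Task

Get out the tray that holds the toothed sprocket: its rear hook sits behind its dock's retaining lip, so press down its front ledge to tip the hook up over the lip, then draw the tray straight out towards you until it is just off the dock, and let it stand level on the bench, square in line with its dock, with the sprocket still lying flat in it. First move the block that lies in front of that dock aside on the bench, since the tray must not push against either block; don't carry the tray through the air. Leave the other tray docked as it is, with its bearing in it, and don't disturb the jar, spray can, tape roll or tape measure.

Things in the scene. Friction and masses are not known exactly. Their poses are not given: they have to be found in the camera images.
- tray_left: loose aluminium parts tray, one of two alike, 170 (x) by 110 (y), docked on dock_left with 6 side play; slides out to its -x. Origin: underside of floor, between the dock's posts as docked, then 42 above the bench. Floor 4 thick, x -88 to 82; box walls 28 high, x -30 to 82. Two front feet (x -65 to -55, |y| 44 to 54) reach 18 below the underside, like the hook: on the bench it stands level, origin 18 up. 0.35 kg
- dock_left: fixed painted dock, 107 by 150. Origin: on the bench, midway between its two support posts (12 thick, 42 high, y +-33); +x to the rear, -x roughly faces the robot. Rear retaining lip at x 64 to 70, 42 high. Side cheeks |y| 61 to 67, x -10 to 90, 59 high. Its plate bridges the cord, 18 up. 45-degree ramps lead from the posts down to x -32. The tray is fully off once its origin is at dock x below -95
- tray_left_ledge (a point): middle of the top face of tray_left's open front ledge (tray frame -58, 0, 4 mm; tray x -82 to -30, full width), in front of it an upturned rim 6 thick, 18 high above the underside. Pressed down with 2 to 6 N it tips the tray about the dock's posts: 0.30 rad (ledge 17 lower) lifts the hook 5 over the lip, at 0.39 rad (22 lower) the feet meet the bench
- tray_left_hook (a point): lower end of tray_left's rear hook (tray frame 79, 0, -18 mm): 6 thick, 36 wide, hanging 18 below the underside behind the dock's lip with 6 of free travel, so the tray cannot be pulled straight out
- tray_left_in (a point): centre of tray_left's inner floor (tray frame 26, 0, 4 mm); inside 106 (x) by 104 (y), 24 deep
- tray_right: loose aluminium parts tray, one of two alike, 170 (x) by 110 (y), docked on dock_right with 6 side play; slides out to its -x. Origin: underside of floor, between the dock's posts as docked, then 42 above the bench. Floor 4 thick, x -88 to 82; box walls 28 high, x -30 to 82. Two front feet (x -65 to -55, |y| 44 to 54) reach 18 below the underside, like the hook: on the bench it stands level, origin 18 up. 0.35 kg
- dock_right: fixed painted dock, 107 by 150. Origin: on the bench, midway between its two support posts (12 thick, 42 high, y +-33); +x to the rear, -x roughly faces the robot. Rear retaining lip at x 64 to 70, 42 high. Side cheeks |y| 61 to 67, x -10 to 90, 59 high. Its plate bridges the cord, 18 up. 45-degree ramps lead from the posts down to x -32. The tray is fully off once its origin is at dock x below -95
- tray_right_ledge (a point): middle of the top face of tray_right's open front ledge (tray frame -58, 0, 4 mm; tray x -82 to -30, full width), in front of it an upturned rim 6 thick, 18 high above the underside. Pressed down with 2 to 6 N it tips the tray about the dock's posts: 0.30 rad (ledge 17 lower) lifts the hook 5 over the lip, at 0.39 rad (22 lower) the feet meet the bench
- tray_right_hook (a point): lower end of tray_right's rear hook (tray frame 79, 0, -18 mm): 6 thick, 36 wide, hanging 18 below the underside behind the dock's lip with 6 of free travel, so the tray cannot be pulled straight out
- tray_right_in (a point): centre of tray_right's inner floor (tray frame 26, 0, 4 mm); inside 106 (x) by 104 (y), 24 deep
- sprocket: toothed steel chain sprocket with raised hub, 69 across, 19 high, lying loose in one of the two trays; origin centre of underside
- ball_bearing: smooth ball bearing ring, 52 across, 15 high, lying loose in the other tray; origin centre of underside
- wood_block: loose block lying on the bench in front of dock_left, where that dock's tray would come down; bare wood, 45 (x) by 92 (y) by 36 high, 0.08 kg, origin centre of underside, long side along its y
- buff_compound: loose block lying on the bench in front of dock_right, where that dock's tray would come down; green bar of polishing compound, 48 (x) by 102 (y) by 35 high, origin centre of underside, long side along its y
- screw_jar: bystander: jar of screws, 80 across, 141 high, right of the right dock; origin centre of underside
- spray_can: bystander: spray can, 59 across, 225 high, at the back between the docks; origin centre of underside
- masking_tape: bystander: roll of tape lying flat, 100 across, 25 high, left of the left dock; origin centre of underside
- tape_measure: bystander: steel tape measure 36 by 83, 70 high, at the front left of the bench; origin centre of underside
- sander_cord: fixed black cord lying on the bench, about 10 thick: along the back (world x 0.66 to 0.71), then down the right (from x 0.66, y -0.02 to x 0.55, y -0.20) and in loops over the right front (x 0.28 to 0.43, y -0.26 to 0.12). It leaves free the bench in front of both docks, and all at y over 0.15 with x under 0.65
Things that resemble listed ones, but are neither listed nor needed, are in the scene too. What is shaped like the sprocket but black or green is not meant.

How it is judged:
On the way:
1. the sprocket's tray is tipped by more than 0.2 rad, so that its hook rises (((angle between tray_left's own z axis and vertical above 0.2 rad and distance between sprocket and tray_left_in below 0.06 m) or (angle between tray_right's own z axis and vertical above 0.2 rad and distance between sprocket and tray_right_in below 0.06 m))), for 0.1 s.
At the end, for the whole second after the job is handed in: Sprocket tray 95-145 mm forward of its dock, in line (15 mm, 0.12 rad), level on the bench (origin 12-24 mm up, tilt < 0.08), at rest, sprocket flat (0.2) < 45 mm from its floor centre. Other tray moved < 12 mm, bearing < 50 mm from its floor centre. Blocks at rest on the bench, off the trays (((x of tray_left in the frame of dock_left between -0.145 and -0.095 m and y of tray_left in the frame of dock_left between -0.015 and 0.015 m and angle between the x axis of tray_left and the x axis of dock_left, either way round below 0.12 rad and height (world z) of tray_left between 0.012 and 0.024 m and angle between tray_left's own z axis and vertical below 0.08 rad and linear speed of tray_left below 0.02 m/s and distance between sprocket and tray_left_in below 0.045 m and angle between sprocket's own z axis and vertical below 0.2 rad and distance of tray_right from where it was at the start of the episode below 0.012 m and distance between ball_bearing and tray_right_in below 0.05 m) or (x of tray_right in the frame of dock_right between -0.145 and -0.095 m and y of tray_right in the frame of dock_right between -0.015 and 0.015 m and angle between the x axis of tray_right and the x axis of dock_right, either way round below 0.12 rad and height (world z) of tray_right between 0.012 and 0.024 m and angle between tray_right's own z axis and vertical below 0.08 rad and linear speed of tray_right below 0.02 m/s and distance between sprocket and tray_right_in below 0.045 m and angle between sprocket's own z axis and vertical below 0.2 rad and distance of tray_left from where it was at the start of the episode below 0.012 m and distance between ball_bearing and tray_left_in below 0.05 m)) and height (world z) of each of wood_block, buff_compound above -0.01 m and linear speed of each of wood_block, buff_compound below 0.02 m/s and not (contact force between tray_left and wood_block above 0.3 N) and not (contact force between tray_left and buff_compound above 0.3 N) and not (contact force between tray_right and wood_block above 0.3 N) and not (contact force between tray_right and buff_compound above 0.3 N)); the robot touches nothing.
It fails at once if a tray pushes against a block (over 1.5 N) (contact force between any of tray_left, tray_right and wood_block above 1.5 N or contact force between any of tray_left, tray_right and buff_compound above 1.5 N).
It fails at once if a tray is carried through the air (origin over 100 mm up) (height (world z) of any of tray_left, tray_right above 0.1 m).
It fails at once if the jar, spray can, tape roll or tape measure is moved by more than 20 mm (distance of any of screw_jar, spray_can, masking_tape, tape_measure from where it was at the start of the episode above 0.02 m).
It also fails if it takes over 51 s, if anything falls off the work surface, if the arm or the gripper's body presses on something with over 40 N, if the wrist force passes 120 N, or if a joint passes its speed limit or range.

## Robot

A 7-joint arm with a two-finger parallel gripper is mounted at the origin on a cart in front of the work surface, level with it; the furniture and walls round the work are solid. World frame = base frame: x ahead of the robot, y to its left, z up, the work surface at z = 0. Lengths are in m, angles in rad, forces in N, time in s.
With the tool pointing down it reaches from about 0.425 to 1.025 m from the base axis. Payload 3.6 kg.
Tool frame: the origin (TCP) lies at the very end of the fingers, on their centre line; the grasp point (between the pads) lies 19 mm behind it; x points along the fingers, z is the direction in which the jaws open and shut, and the axes are right-handed (so a half turn about x gives the same grasp; the last joint's range is limited). The gripper opens to 85 mm and grips with 20 to 120 N. Pads are 22 mm wide; open, the fingers measure 114 mm over their backs; the gripper's body (76 mm by 85 mm) begins 54 mm behind the grasp point. The pads swing forward as they close: fully open they stand 13 mm farther back than shut.
Start: joints at [-1.226, 0.591, 0.048, 1.609, -0.033, 0.943, -0.034], TCP at [0.308, 0.656, 0.204] pointing down, gripper open.
Joint ranges: [-2.69, 2.69], [-0.47, 2.24], [-1.27, 1.36], [0.19, 2.51], [-1.53, 4.68], [0.08, 2.07], [-3.09, 3.09]. Speed limits (rad/s): [2.57, 2.57, 3.14, 3.14, 3.14, 3.14, 3.14].

## Interface

Orientations are given as a unit quaternion [x, y, z, w].
In Python, from plant import r, camera, camera_model gives the robot as it stands.
- The arm moves only by the tool arm_command, never from a script. Its argument "series" is a list of rows, each a list of 5 numbers: the shift along the tool's x, y, z in m, then the turn about the tool's x in rad, then the opening, from 0 (shut) to 1 (fully open). A call has 1 to 12 rows; each row shifts and turns the commanded pose from where the row before left it, along the tool's axes as they then stand; what a row does not reach is not made up. A row lasts 1/12 s, in which the tool goes at most 41.7 mm and 7.16 degrees, less where a joint would pass 70% of its speed; a pose out of reach is approached as far as the arm can. A call is refused whole if a number of a shift passes 0.0417 or a number of a turn 0.125, either way. A call with a gripper value outside its range is refused whole. The fingers move at their own pace and stop on an object; "newtons" is the grip in N (left out, the last holds). Time passes only in rows, so rows that do not move let the fingers close. It gives the time, the measured TCP pose, the force and the opening at its end, in the units of the state.
- r.observe(): the state, without advancing time (a new reading comes with each control period).
- camera(name): name is "side" or "top" or "wrist"; returns the picture (384x512x3 uint8, red, green, blue); there is no depth.
- camera_model(name): a dict with "intrinsics" (3x3 intrinsics, pixels), "rvec" (rotation vector, rad) and "tvec" (3), from world to camera coordinates, as OpenCV has them. Camera axes: x right, y down, z forward; pixel columns grow to the right and rows downward; lengths in m; the calibration is good to about 2 mm. A picture is of the moment at which its call begins: read the wrist's pose just before it. camera_model takes no time and is no camera call; for the wrist camera it gives the pose at the moment of the call.
- r.finish_job(): hands the job in, once; it reports no verdict.
The state is a dict: "time": time; "joint_positions": joint angles; "dq": joint speeds; "joint_torque": joint torques, N m; "tool_pos": TCP position; "eef_rot": TCP orientation; "force": force on the tool from outside, world axes, zero at the start; "moment": the same for the moment, N m; "opening": finger opening in m.
Only numpy, scipy, OpenCV 4.12 (cv2) and the standard library are available. Lean on these libraries where they do the work, as an engineer would, in place of code of your own. Each camera call takes 0.05 s, during which the arm holds its last target. There are 200 camera calls.

## Working session

There is one attempt and no reset: what is moved stays moved. The work goes in short steps, Python scripts to look and compute and a tool call to move; the robot and the scene stay as the last step left them, time stands still between calls to the robot, and variables do not carry over. Pictures are saved under pics/ and viewed, about 8 in all and at most 12, crops included, and the job is handed in when it is done.

Besides the shell and the picture viewer there is one more tool, called as a command line: name --pt "numbers of a row" for each row, then --argument value for the rest. arm_command: Moves the arm, as the interface text tells. Its arguments: {"type":"object","properties":{"series":{"type":"array","items":{"type":"array","items":{"type":"number"}}},"newtons":{"type":"number"}},"required":["series"]}

```bash
mkdir -p pics; ls; cat > h.py <<'E'
import numpy as np, cv2
from plant import r, camera, camera_model
def cam(n):
    m=camera_model(n); K=np.array(m["intrinsics"]); R=cv2.Rodrigues(np.array(m["rvec"],float))[0]; t=np.array(m["tvec"],float).ravel()
    return K,R,t
def ray(c,uv):
    K,R,t=c; d=R.T@np.linalg.solve(K,np.array([uv[0],uv[1],1.])); return -R.T@t,d
def onz(c,uv,z):
    o,d=ray(c,uv); return o+d*(z-o[2])/d[2]
def proj(c,P):
    K,R,t=c; p=K@(R@np.array(P,float)+t); return p[:2]/p[2]
def tri(c1,u1,c2,u2):
    o1,d1=ray(c1,u1);o2,d2=ray(c2,u2); A=np.stack([d1,-d2],1); s=np.linalg.lstsq(A,o2-o1,rcond=None)[0]
    a=o1+s[0]*d1;b=o2+s[1]*d2; return (a+b)/2,np.linalg.norm(a-b)
E
python3 - <<'E'
from h import *
s=r.observe(); print({k:np.round(v,3) for k,v in s.items()})
for n in("top","side"):
    im=camera(n); cv2.imwrite(f"pics/{n}0.png",im[...,::-1]); cv2.imwrite(f"pics/{n}0b.png",cv2.resize(im[...,::-1],(800,600)))
    K,R,t=cam(n); print(n,-R.T@t,K[0,0])
E
```

```text
pics
{'time': np.float64(0.0), 'joint_positions': array([-1.225,  0.592,  0.048,  1.61 , -0.033,  0.943, -0.034]), 'dq': array([ 0.001, -0.   , -0.001, -0.002, -0.001, -0.002, -0.001]), 'joint_torque': array([ 0.0000e+00, -5.4869e+01,  1.5470e+00, -1.9813e+01,  9.0000e-03,
        9.0000e-03, -0.0000e+00]), 'tool_pos': array([0.308, 0.656, 0.202]), 'eef_rot': array([-0.38 ,  0.597,  0.379,  0.596]), 'force': array([-0.317,  0.658,  0.217]), 'moment': array([0.025, 0.038, 0.005]), 'opening': np.float64(0.086)}
top [0.34528894 0.07603815 1.27917166] 381.5118075112219
side [0.2092498  1.47856019 0.62655817] 445.34195992512707
```

View pics/top0b.png

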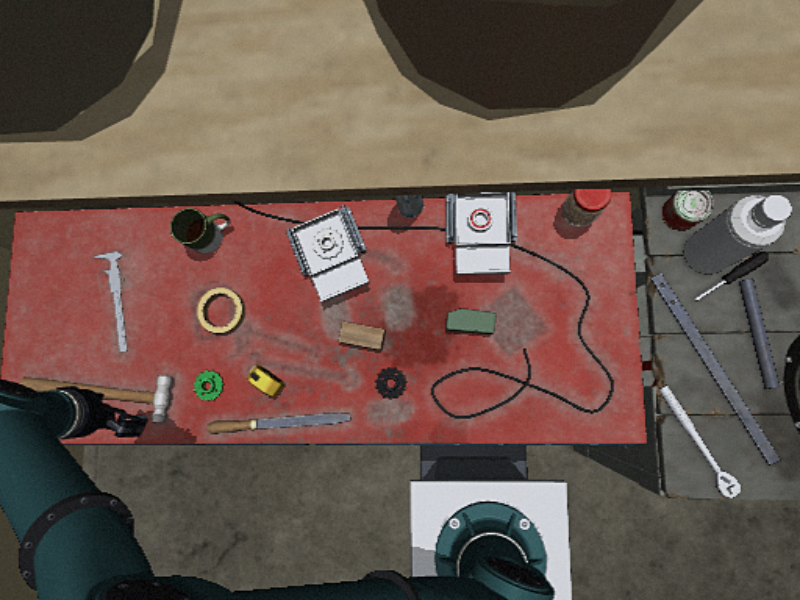

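View pics/side0b.png

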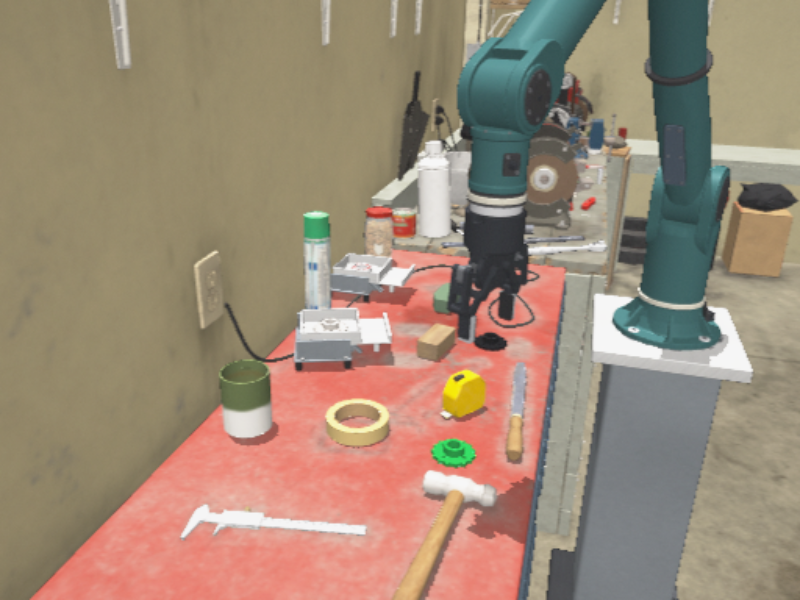

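Both views show the trays. At 800 px scale in the top view, the toothed part is in the left tray at (327,242) and a smooth ring with red inner edge is in the right tray at (481,219). The black sprocket (390,382) and green one (208,386) are decoys. The wood block is at (361,335). I'll confirm in a crop and measure.

```bash
python3 - <<'E'
from h import *
T=cv2.imread("pics/top0.png"); S=cv2.imread("pics/side0.png")
a=cv2.resize(T[125:235,175:340],None,fx=4.5,fy=4.5,interpolation=cv2.INTER_CUBIC)
cv2.imwrite("pics/crop0.png",a)
cs={"top":cam("top"),"side":cam("side")}
for n,I,(x0,x1,y0,y1) in(("top",T,(205,255,195,230)),("side",S,(255,300,195,240))):
    h=cv2.cvtColor(I,cv2.COLOR_BGR2HSV)
    m=cv2.inRange(h,(9,60,80),(22,190,255)); k=np.zeros_like(m);k[y0:y1,x0:x1]=m[y0:y1,x0:x1]
    c=max(cv2.findContours(k,0,2)[0],key=cv2.contourArea)
    print(n,"wood",cv2.contourArea(c),cv2.minAreaRect(c))
    hull=cv2.approxPolyDP(cv2.convexHull(c),2,True)[:,0]; print(hull.tolist())
    for p in hull: print(np.round(onz(cs[n],p,.036),3))
# white parts of left tray
h=cv2.cvtColor(T,cv2.COLOR_BGR2HSV); m=cv2.inRange(h,(0,0,190),(180,60,255));k=np.zeros_like(m);k[125:200,180:240]=m[125:200,180:240]
for c in cv2.findContours(k,0,2)[0]:
    if cv2.contourArea(c)>60:
        b=cv2.boxPoints(cv2.minAreaRect(c)); print("white",cv2.contourArea(c),b.round(1).tolist(),[onz(cs["top"],p,.05).round(3).tolist() for p in b])
E
```

```text
top wood 327.0 ((230.50189208984375, 214.1566162109375), (28.073287963867188, 13.268774032592773), 10.619654655456543)
[[218, 207], [244, 210], [243, 222], [217, 218]]
[0.479 0.302 0.036]
[0.468 0.215 0.036]
[0.428 0.219 0.036]
[0.443 0.305 0.036]
side wood 391.5 ((278.4230651855469, 218.38462829589844), (22.945589065551758, 23.337820053100586), 11.309932708740234)
[[291, 210], [290, 219], [279, 230], [266, 227], [267, 217], [272, 210], [278, 207]]
[0.42  0.222 0.036]
[0.411 0.286 0.036]
[0.427 0.366 0.036]
[0.467 0.359 0.036]
[0.48  0.294 0.036]
[0.477 0.241 0.036]
[0.464 0.213 0.036]
white 447.5 [[199.1999969482422, 178.1999969482422], [229.8000030517578, 165.39999389648438], [235.60000610351562, 179.5], [205.10000610351562, 192.1999969482422]] [[0.575, 0.363, 0.05], [0.616, 0.26, 0.05], [0.568, 0.241, 0.05], [0.528, 0.343, 0.05]]
white 779.5 [[189.10000610351562, 148.3000030517578], [217.8000030517578, 136.89999389648438], [228.39999389648438, 163.39999389648438], [199.8000030517578, 174.89999389648438]] [[0.678, 0.399, 0.05], [0.715, 0.301, 0.05], [0.622, 0.265, 0.05], [0.586, 0.361, 0.05]]
```

View pics/crop0.png

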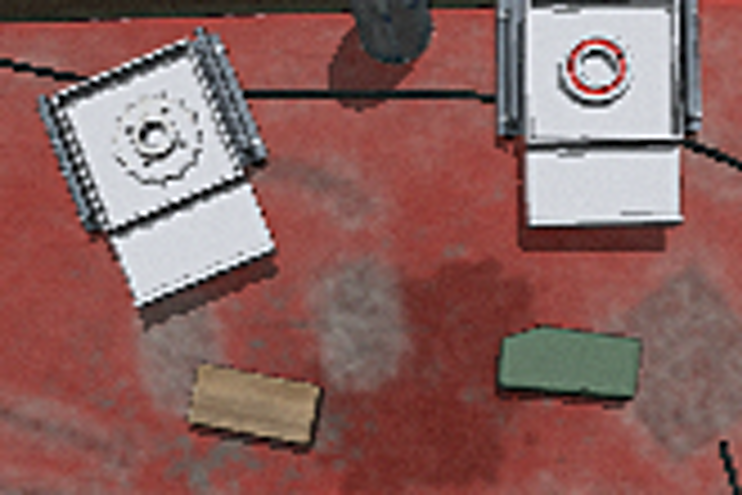

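The crop confirms it: the left tray holds the toothed steel sprocket (crop 157,140). The right one holds the smooth ring with a red inner edge (597,68). The wood block is at crop (255,403). Next I'll compute a first move over the block.

```bash
cat >> h.py <<'E'
from scipy.spatial.transform import Rotation as Ro
def plan(p,yaw):
    """remaining shift in tool axes (after turn) and turn about tool x so that jaw axis z lies along world yaw (mod pi)"""
    s=r.observe(); R=Ro.from_quat(s["eef_rot"]).as_matrix(); z=R[:,2]
    cur=np.arctan2(z[1],z[0]); d=(yaw-cur+np.pi/2)%np.pi-np.pi/2   # world turn
    dp=np.array(p)-s["tool_pos"]
    R2=R@Ro.from_rotvec([-d,0,0]).as_matrix()
    print("t",s["time"].round(2),"tcp",s["tool_pos"].round(4),"xaxis",R[:,0].round(3),"jawyaw",cur.round(3),"F",s["force"].round(1),"op",s["opening"].round(3))
    print("turn about tool x",round(-d,3),"shift now",(R.T@dp).round(4),"shift after turn",(R2.T@dp).round(4),"j7",s["joint_positions"][6].round(2))
E
python3 - <<'E'
from h import *
plan([.40,.26,.22],-.15)
plan([.40,.26,.22],.39+np.pi/2)
c=cam("wrist");K,R,t=c;s=r.observe()
Rt=Ro.from_quat(s["eef_rot"]).as_matrix();print("cam in tool",Rt.T@(-R.T@t-s["tool_pos"]),"axes",(Rt.T@R.T).round(2).tolist(),K[0,0])
ct=cam("top")
for n,p in dict(tape=(220,310),meas=(266,380),blk=(390,382),comp=(470,321)).items(): print(n,onz(ct,np.array(p)*.64,.03).round(3))
E
```

```text
Traceback (most recent call last):
  File "h.py", line 22, in plan
    print("t",s["time"].round(2),"tcp",s["tool_pos"].round(4),"xaxis",R[:,0].round(3),"jawyaw",cur.round(3),"F",s["force"].round(1),"op",s["opening"].round(3))
              ^^^^^^^^^^^^^^^
AttributeError: 'float' object has no attribute 'round'
```

```bash
sed -i 's/s\["time"\].round(2)/round(float(s["time"]),2)/; s/s\["opening"\].round(3)/round(float(s["opening"]),3)/; s/s\["joint_positions"\]\[6\].round(2)/round(float(s["joint_positions"][6]),2)/; s/s=r.observe(); R=Ro/s={k:np.array(v) for k,v in r.observe().items()}; R=Ro/' h.py
python3 - <<'E'
from h import *
plan([.40,.26,.22],-.15)
plan([.40,.26,.22],.39+np.pi/2)
c=cam("wrist");K,R,t=c;s=r.observe()
Rt=Ro.from_quat(s["eef_rot"]).as_matrix();print("cam in tool",Rt.T@(-R.T@t-s["tool_pos"]),"axes",(Rt.T@R.T).round(2).tolist(),K[0,0])
ct=cam("top")
for n,p in dict(tape=(220,310),meas=(266,380),blk=(390,382),comp=(470,321)).items(): print(n,onz(ct,np.array(p)*.64,.03).round(3))
E
```

```text
t 0.1 tcp [0.3077 0.6556 0.2025] xaxis [-0.001 -0.002 -1.   ] jawyaw 1.132 F [-0.4 -0.2  0.7] op 0.085
turn about tool x 1.282 shift now [-0.0168 -0.2516 -0.3189] shift after turn [-0.0168 -0.3774  0.1504] j7 -0.03
t 0.1 tcp [0.3077 0.6556 0.2025] xaxis [-0.001 -0.002 -1.   ] jawyaw 1.132 F [-0.4 -0.2  0.7] op 0.085
turn about tool x -0.829 shift now [-0.0168 -0.2516 -0.3189] shift after turn [-0.0168  0.065  -0.401 ] j7 -0.03
cam in tool [-1.70482632e-01  7.12493620e-02 -1.39933452e-04] axes [[0.0, -0.28, 0.96], [0.0, -0.96, -0.28], [1.0, 0.0, -0.0]] 301.7689204521856
tape [0.514 0.568 0.03 ]
meas [0.362 0.462 0.03 ]
blk [0.355 0.198 0.03 ]
comp [0.48  0.029 0.03 ]
```

arm_command --pt "0 0 0 0.1165 1" --pt "0 0 0 0.1165 1" --pt "0 0 0 0.1165 1" --pt "0 0 0 0.1165 1" --pt "0 0 0 0.1165 1" --pt "0 0 0 0.1165 1" --pt "0 0 0 0.1165 1" --pt "0 0 0 0.1165 1" --pt "0 0 0 0.1165 1" --pt "0 0 0 0.1165 1" --pt "0 0 0 0.1165 1" --newtons 30

```text
time: 1.02
tool_pos: [0.3076, 0.6559, 0.2029]
eef_rot: [0.054, 0.705, -0.055, 0.705]
force: [-0.0, 0.0, 0.3]
opening: 0.0855
```

arm_command --pt "-0.001 -0.0335 0.0186 0 1" --pt "-0.001 -0.0335 0.0186 0 1" --pt "-0.001 -0.0335 0.0186 0 1" --pt "-0.001 -0.0335 0.0186 0 1" --pt "-0.001 -0.0335 0.0186 0 1" --pt "-0.001 -0.0335 0.0186 0 1" --pt "-0.001 -0.0335 0.0186 0 1" --pt "-0.001 -0.0335 0.0186 0 1" --pt "-0.001 -0.0335 0.0186 0 1" --pt "-0.001 -0.0335 0.0186 0 1" --pt "-0.001 -0.0335 0.0186 0 1" --pt "0 0 0 0 1"

```text
time: 2.02
tool_pos: [0.4581, 0.2518, 0.2151]
eef_rot: [0.056, 0.704, -0.059, 0.705]
force: [-0.2, -0.3, -0.0]
opening: 0.0858
```

```bash
python3 - <<'E'
from h import *
plan([.455,.26,.017],-.15)
c=cam("wrist"); im=camera("wrist")[...,::-1]; cv2.imwrite("pics/w1.png",im); cv2.imwrite("pics/w1b.png",cv2.resize(im,(768,576),interpolation=cv2.INTER_CUBIC))
import pickle; pickle.dump(c,open("w1.pkl","wb"))
E
```

```text
t 2.02 tcp [0.4581 0.2518 0.2151] xaxis [ 0.001 -0.004 -1.   ] jawyaw -0.162 F [-0.2 -0.3 -0. ] op 0.086
turn about tool x -0.012 shift now [ 0.198   0.0084 -0.0048] shift after turn [ 0.198   0.0084 -0.0047] j7 -0.52
```

View pics/w1b.png

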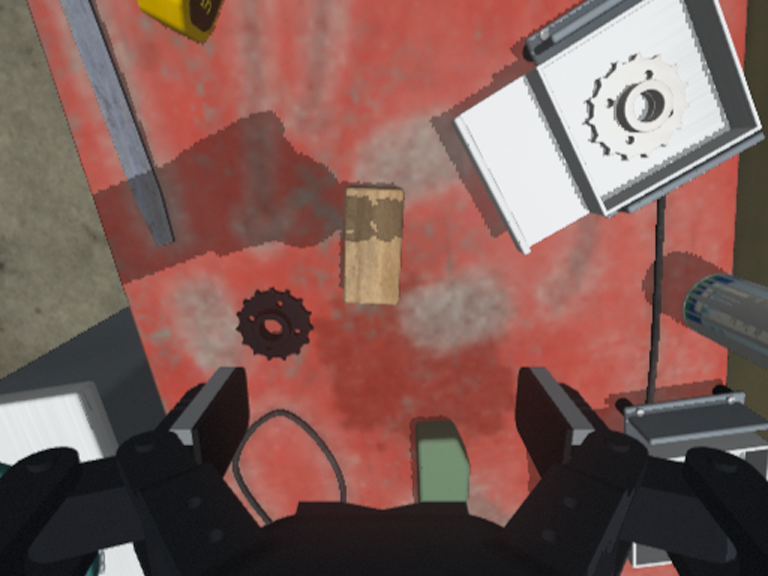

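The wrist view (768 px scale) shows the block top at about (347,188)-(399,304), the tray's front rim running (455,118) to (526,252), and its box front edge (537,68) to (604,214). I'll measure across the two views.

```bash
python3 - <<'E'
from h import *
import pickle
w=pickle.load(open("w1.pkl","rb")); ct=cam("top")
I=cv2.imread("pics/w1.png")
h=cv2.cvtColor(I,cv2.COLOR_BGR2HSV)
def big(m,x0,x1,y0,y1):
    k=np.zeros_like(m);k[y0:y1,x0:x1]=m[y0:y1,x0:x1]
    return max(cv2.findContours(k,0,2)[0],key=cv2.contourArea)
c=big(cv2.inRange(h,(9,50,40),(25,200,255)),215,280,115,215)
b=cv2.boxPoints(cv2.minAreaRect(c)); print("block px",b.round(1).tolist())
for z in(.036,): 
    P=np.array([onz(w,p,z) for p in b]); print(P.round(3).tolist(),P.mean(0).round(4),[np.linalg.norm(P[i]-P[i-1]).round(3) for i in range(4)],"sides")
crop=lambda x,y:(x/4.5+175-.4,y/4.5+125-.4)
W=lambda x,y:(x/1.5-.17,y/1.5-.17)
pairs={"rimL":((143,305),(455,118)),"rimR":((273,250),(526,252)),"boxL":((107,233),(537,68)),"boxR":((250,180),(604,214)),
"blkNE":((202,366),(347,187)),"blkFar":((321,383),(399,304)),"hub":((155,139),(643,104))}
for n,(a,q) in pairs.items():
    P,e=tri(ct,crop(*a),w,W(*q)); print(n,P.round(4),"gap",e.round(4))
wm=cv2.inRange(h,(0,0,170),(180,50,255)); c=big(wm,295,405,60,175); q=cv2.approxPolyDP(cv2.convexHull(c),3,True)[:,0]
print("ledge px",q.tolist()); 
for nm,z,L in(("rim",.06,[(455,118),(526,252)]),("box",.07,[(537,68),(604,214)])):
    P=np.array([onz(w,W(*p),z) for p in L]);d=P[0]-P[1]; print(nm,P.round(4).tolist(),"mid",P.mean(0).round(4),"len",np.linalg.norm(d).round(4),"x-axis yaw",(np.arctan2(d[1],d[0])-np.pi/2).round(4))
E
```

```text
block px [[215.0, 115.0], [269.0, 115.0], [269.0, 204.0], [215.0, 204.0]]
[[0.424, 0.32, 0.036], [0.484, 0.31, 0.036], [0.468, 0.207, 0.036], [0.404, 0.218, 0.036]] [0.4451 0.2637 0.036 ] [np.float64(0.105), np.float64(0.06), np.float64(0.105), np.float64(0.066)] sides
rimL [0.529  0.3429 0.0273] gap 0.0026
rimR [0.5638 0.241  0.0577] gap 0.0008
boxL [0.5791 0.3631 0.0599] gap 0.0009
boxR [0.618  0.2589 0.0597] gap 0.0041
blkNE [0.4605 0.2974 0.1047] gap 0.0387
blkFar [0.4667 0.2092 0.037 ] gap 0.0036
hub [0.6504 0.3295 0.0543] gap 0.0001
ledge px [[332, 60], [355, 63], [392, 140], [351, 169], [303, 80]]
rim [[0.5222, 0.3409, 0.06], [0.5627, 0.2415, 0.06]] mid [0.5425 0.2912 0.06  ] len 0.1074 x-axis yaw 0.3868
box [[0.5754, 0.3614, 0.07], [0.615, 0.2619, 0.07]] mid [0.5952 0.3117 0.07  ] len 0.1071 x-axis yaw 0.3793
```

```bash
python3 - <<'E'
from h import *
import pickle
w=pickle.load(open("w1.pkl","rb")); W=lambda x,y:(x/1.5-.17,y/1.5-.17)
P=np.array([onz(w,W(*p),.036) for p in[(347,188),(403,190),(399,304),(345,302)]])
print(P.round(4).tolist(),[np.linalg.norm(P[i]-P[i-1]).round(3) for i in range(4)])
d=(P[0]+P[1]-P[2]-P[3]);yaw=np.arctan2(d[1],d[0])-np.pi/2;c=P.mean(0);print(c.round(4),yaw.round(3))
plan([c[0],c[1],.010],yaw)
E
```

```text
[[0.4402, 0.3064, 0.036], [0.4816, 0.2981, 0.036], [0.465, 0.2094, 0.036], [0.4221, 0.2181, 0.036]] [np.float64(0.09), np.float64(0.042), np.float64(0.09), np.float64(0.044)]
[0.4522 0.258  0.036 ] -0.193
t 2.07 tcp [0.4569 0.2561 0.2148] xaxis [ 0.    -0.002 -1.   ] jawyaw -0.159 F [-0.5  0.9  0.1] op 0.085
turn about tool x 0.035 shift now [ 0.2048  0.0015 -0.0051] shift after turn [ 0.2048  0.0013 -0.0051] j7 -0.52
```

arm_command --pt "0.034 0 -0.005 0.035 1" --pt "0.034 0.001 0 0 1" --pt "0.034 0 0 0 1" --pt "0.034 0 0 0 1" --pt "0.034 0 0 0 1" --pt "0.034 0 0 0 1" --pt "0 0 0 0 1" --pt "0 0 0 0 0" --pt "0 0 0 0 0" --pt "0 0 0 0 0" --pt "0 0 0 0 0" --pt "0 0 0 0 0" --newtons 30

```text
time: 3.07
tool_pos: [0.4517, 0.2641, 0.0124]
eef_rot: [0.066, 0.703, -0.064, 0.705]
force: [0.6, -0.0, 0.2]
opening: 0.0255
```

```bash
python3 - <<'E'
from h import *
plan([.551,.170,.010],.383+np.pi/2)
E
```

```text
t 3.07 tcp [0.4517 0.2641 0.0124] xaxis [ 0.003  0.002 -1.   ] jawyaw -0.184 F [ 0.6 -0.   0.2] op 0.026
turn about tool x 1.004 shift now [ 0.0025 -0.0743  0.1148] shift after turn [0.0025 0.0569 0.1244] j7 -0.36
```

```bash
python3 - <<'E'
from h import *
c=cam("wrist"); im=camera("wrist")[...,::-1]; s=camera("side")[...,::-1]
o=np.hstack([cv2.resize(im,(400,300)),cv2.resize(s[150:300,200:400],(400,300))]); cv2.imwrite("pics/g1.png",o)
print(r.observe()["opening"])
E
```

```text
0.010053475368097628
```

View pics/g1.png

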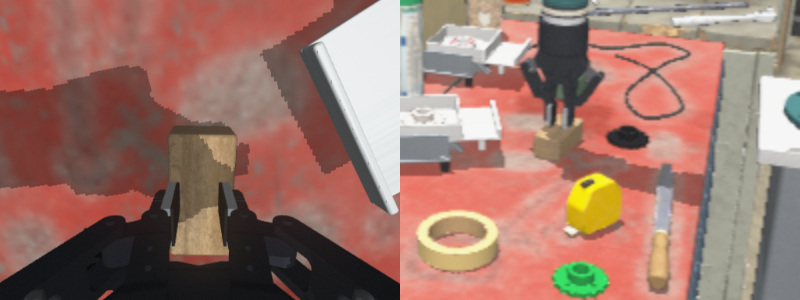

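```bash
python3 - <<'E'
from h import *
c=cam("side"); w=cam("wrist"); s=r.observe(); p=np.array(s["tool_pos"])
for dz in(0,.02,.04): print(dz,"side",proj(c,p+[0,0,dz]).round(1),"wrist",proj(w,p+[0,0,dz]).round(1))
print(s["opening"],s["force"],s["joint_positions"])
S=camera("side")[...,::-1]; W=camera("wrist")[...,::-1]
u=proj(c,p).astype(int)
a=cv2.resize(S[u[1]-50:u[1]+30,u[0]-53:u[0]+53],None,fx=3.7,fy=3.7,interpolation=cv2.INTER_CUBIC)
cv2.imwrite("pics/g2.png",np.hstack([a[:296,:392],cv2.resize(W,(395,296))]))
print("side crop origin",u-[53,50])
E
```

```text
0 side [278.  221.2] wrist [255.7 228.5]
0.02 side [278.3 215.4] wrist [255.9 242.6]
0.04 side [278.6 209.5] wrist [256.2 260.4]
0.010053475368097628 [ 0.54806942  0.12422199 -0.36470478] [-0.77943056  0.6672461   0.2259251   2.18706356 -0.44568669  0.32752893
 -0.36066031]
side crop origin [225 171]
```

View pics/g2.png

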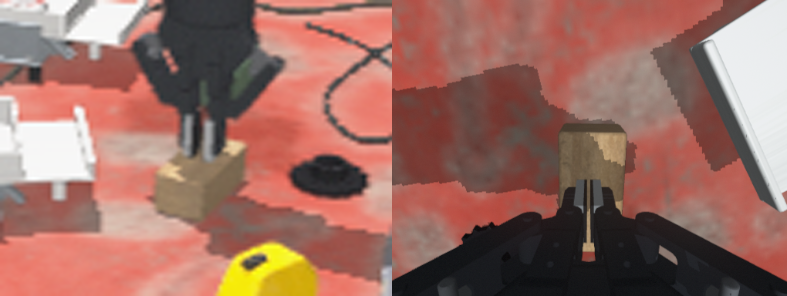

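```bash
python3 - <<'E'
from h import *
s=r.observe();print(np.round(s["tool_pos"],4),s["time"],np.round(s["force"],1))
K,R,t=cam("wrist")
pts={"rimL":(.5222,.3409,.06),"rimR":(.5627,.2415,.06),"blkNW":(.4402,.3064,.036),"blkNE":(.4816,.2981,.036)}
obs={"rimL":(395,58),"rimR":(507,270),"blkNW":(218,168),"blkNE":(303,168)}
for dz in(0,.012,.024):
    c=(K,R,t-R@np.array([0,0,dz]))
    print(dz,{n:(proj(c,p).round(0).tolist(),obs[n]) for n,p in pts.items()})
E
```

```text
[0.451  0.2635 0.0113] 3.2667 [-0.4 -0.3 -0.1]
0 {'rimL': ([407.0, 55.0], (395, 58)), 'rimR': ([507.0, 272.0], (507, 270)), 'blkNW': ([218.0, 172.0], (218, 168)), 'blkNE': ([304.0, 173.0], (303, 168))}
0.012 {'rimL': ([393.0, 60.0], (395, 58)), 'rimR': ([487.0, 259.0], (507, 270)), 'blkNW': ([221.0, 167.0], (218, 168)), 'blkNE': ([301.0, 168.0], (303, 168))}
0.024 {'rimL': ([381.0, 64.0], (395, 58)), 'rimR': ([471.0, 248.0], (507, 270)), 'blkNW': ([223.0, 163.0], (218, 168)), 'blkNE': ([298.0, 164.0], (303, 168))}
```

The picture puts the shut fingers in the middle of the block's top, yet the pose reads z 0.012 with no force, so the two disagree. I'll open and lift a little, then look again.

arm_command --pt "-0.03 0 0 0 0" --pt "-0.03 0 0 0 0" --pt "0 0 0 0 0"

```text
time: 3.52
tool_pos: [0.4536, 0.2644, 0.0746]
eef_rot: [0.067, 0.702, -0.064, 0.706]
force: [0.6, -0.2, 0.2]
opening: -0.0002
```

```bash
python3 - <<'E'
from h import *
c=cam("side"); s=r.observe(); p=np.array(s["tool_pos"]); print(p.round(4),s["opening"],np.round(s["force"],1))
S=camera("side")[...,::-1]; W=camera("wrist")[...,::-1]
cv2.imwrite("pics/g3s.png",S);cv2.imwrite("pics/g3w.png",W)
print("tcp px side",proj(c,p)-[225,150])
a=cv2.resize(S[150:251,225:331],(392,374),interpolation=cv2.INTER_CUBIC)
cv2.imwrite("pics/g3.png",np.hstack([a,cv2.resize(W,(400,374))]))
E
```

```text
[0.4536 0.2644 0.0746] -0.00023785032734621145 [ 0.6 -0.2  0.2]
tcp px side [53.11860816 52.661341  ]
```

View pics/g3.png

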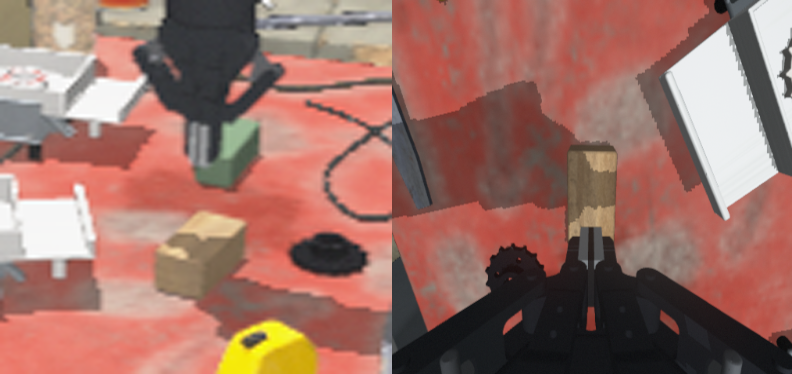

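The side view shows the shut tips at crop (200,167), about 7 px above the projected TCP. The fingers seem to end above the reported TCP, so I'll quantify that.

```bash
python3 - <<'E'
from h import *
s=r.observe(); p=np.array(s["tool_pos"]); Rt=Ro.from_quat(s["eef_rot"]).as_matrix(); w=cam("wrist");c=cam("side")
for d in(0,.01,.02,.025,.03,.035):
    q=p+Rt@[-d,.011,0]; print(d,"wrist",proj(w,q).round(1),"side",proj(c,q).round(1))
for P in[(.4402,.3064,.036),(.4816,.2981,.036),(.465,.2094,.036),(.4221,.2181,.036)]: print(proj(c,P).round(1), ((proj(c,P)-[225,150])*3.7).round())
S=cv2.imread("pics/g3s.png"); W=cv2.imread("pics/g3w.png")
g=W[215:270,244:268].astype(int).sum(2)//3; print("wrist gray col",[ (y+215,int(v)) for y,v in enumerate(g[:,10])][::2])
g=S[180:210,278:281].astype(int); print("side",[(180+i,g[i,1].tolist()) for i in range(4,30)])
E
```

```text
0 wrist [255.6 211.4] side [277.4 204.8]
0.01 wrist [255.7 217.2] side [277.5 201.8]
0.02 wrist [255.8 223.8] side [277.7 198.8]
0.025 wrist [255.9 227.3] side [277.8 197.2]
0.03 wrist [255.9 231.1] side [277.8 195.7]
0.035 wrist [256.  235.2] side [277.9 194.2]
[278.9 220.5] [200. 261.]
[266.1 217.5] [152. 250.]
[277.8 206.5] [195. 209.]
[290.5 209.4] [243. 220.]
wrist gray col [(215, 144), (217, 146), (219, 139), (221, 139), (223, 142), (225, 136), (227, 139), (229, 138), (231, 146), (233, 67), (235, 34), (237, 35), (239, 36), (241, 38), (243, 34), (245, 35), (247, 35), (249, 33), (251, 33), (253, 34), (255, 32), (257, 33), (259, 32), (261, 33), (263, 31), (265, 29), (267, 35), (269, 41)]
side [(184, [142, 140, 139]), (185, [141, 140, 140]), (186, [143, 141, 141]), (187, [144, 141, 142]), (188, [144, 143, 143]), (189, [151, 150, 149]), (190, [151, 149, 149]), (191, [150, 148, 148]), (192, [150, 149, 149]), (193, [160, 160, 159]), (194, [150, 150, 147]), (195, [106, 120, 109]), (196, [95, 117, 99]), (197, [96, 116, 98]), (198, [94, 114, 99]), (199, [73, 86, 103]), (200, [73, 84, 162]), (201, [86, 98, 194]), (202, [86, 100, 196]), (203, [87, 101, 199]), (204, [88, 102, 203]), (205, [97, 112, 196]), (206, [99, 116, 195]), (207, [131, 172, 219]), (208, [136, 183, 222]), (209, [138, 187, 223])]
```

Both views put the real fingertips about 32 mm short of the reported TCP: wrist row 232 gives 31 mm and side row 194.8 gives 33 mm. The block is unmoved. From here on I'll aim the TCP 32 mm lower.

arm_command --pt "0 -0.006 0 0 1" --pt "0 0 0 0 1" --pt "0 0 0 0 1" --pt "0 0 0 0 1" --pt "0 0 0 0 1" --pt "0 0 0 0 1" --pt "0.025 0 0 0 1" --pt "0.025 0 0 0 1" --pt "0.025 0 0 0 1" --pt "0.025 0 0 0 1" --pt "0 0 0 0 1" --pt "0 0 0 0 0"

```text
time: 4.62
tool_pos: [0.4489, 0.2567, -0.0303]
eef_rot: [0.065, 0.705, -0.066, 0.703]
force: [0.8, 0.0, 0.7]
opening: 0.0754
```

arm_command --pt "0 0 0 0 0" --pt "0 0 0 0 0" --pt "0 0 0 0 0" --pt "0 0 0 0 0" --pt "0 0 0 0 0"

```text
time: 5.03
tool_pos: [0.4507, 0.2579, -0.0279]
eef_rot: [0.066, 0.703, -0.065, 0.705]
force: [-0.1, -0.8, 7.9]
opening: 0.0444
```

arm_command --pt "-0.025 0 0 0 0" --pt "-0.025 0 0 0.1115 0" --pt "0 0 0 0.1115 0" --pt "0 0 0 0.1115 0" --pt "0 0 0 0.1115 0" --pt "0 0 0 0.1115 0" --pt "0 0 0 0.1115 0" --pt "0 0 0 0.1115 0" --pt "0 0 0 0.1115 0" --pt "0 0 0 0.1115 0" --pt "0 0.012 0.024 0 0" --pt "0 0.012 0.024 0 0"

```text
time: 6.03
tool_pos: [0.4884, 0.2237, 0.0208]
eef_rot: [0.394, 0.588, -0.394, 0.586]
force: [1.5, -0.4, -0.0]
opening: 0.0448
```

arm_command --pt "0 0.012 0.024 0 0" --pt "0 0.012 0.024 0 0" --pt "0 0.012 0.024 0 0" --pt "0 0 0 0 0"

```text
time: 6.37
tool_pos: [0.5562, 0.1631, 0.0223]
eef_rot: [0.398, 0.582, -0.397, 0.588]
force: [0.2, -1.0, -0.3]
opening: 0.0447
```

```bash
python3 - <<'E'
from h import *
plan([.551,.170,-.027],.383+np.pi/2)
E
```

```text
t 6.37 tcp [0.5562 0.1631 0.0223] xaxis [ 0.009 -0.003 -1.   ] jawyaw -1.195 F [ 0.2 -1.  -0.3] op 0.045
turn about tool x -0.007 shift now [ 0.0493 -0.0027 -0.0086] shift after turn [ 0.0493 -0.0026 -0.0086] j7 -0.85
```

arm_command --pt "0.025 0 -0.004 0 0" --pt "0.023 0 0 0 0" --pt "0 0 0 0 0" --pt "0 0 0 0 0.6" --pt "0 0 0 0 0.8" --pt "0 0 0 0 0.8" --pt "0 0 0 0 0.8" --pt "-0.03 0 0 0 0.8" --pt "-0.04 0 0 0 0.5" --pt "-0.04 0 0 0 0" --pt "-0.04 0 0 0 0" --pt "0 0 0 0 0"

```text
time: 7.37
tool_pos: [0.5536, 0.1724, 0.1299]
eef_rot: [0.4, 0.583, -0.392, 0.589]
force: [0.5, 0.1, 0.3]
opening: 0.02
```

arm_command --pt "-0.015 -0.012 -0.036 0 0" --pt "0 -0.012 -0.036 0 0" --pt "0 -0.012 -0.036 0 0" --pt "0 0 0 0 0" --pt "0 0 0 0 0"

```text
time: 7.78
tool_pos: [0.4725, 0.2616, 0.1376]
eef_rot: [0.394, 0.588, -0.394, 0.587]
force: [0.7, -0.2, -0.6]
opening: -0.0001
```

```bash
python3 - <<'E'
from h import *
O=np.array([.6241,.3239,.042]); y=.383; X=np.array([np.cos(y),np.sin(y),0])
p=O-.070*X; p[2]=.060-.032; plan(p,y+np.pi/2)
c=cam("wrist"); im=camera("wrist")[...,::-1]; cv2.imwrite("pics/w2.png",im); cv2.imwrite("pics/w2b.png",cv2.resize(im,(768,576),interpolation=cv2.INTER_CUBIC))
import pickle; pickle.dump(c,open("w2.pkl","wb"))
E
```

```text
t 7.78 tcp [0.4725 0.2616 0.1376] xaxis [-0.001  0.001 -1.   ] jawyaw -1.182 F [ 0.7 -0.2 -0.6] op -0.0
turn about tool x 0.006 shift now [ 0.1095  0.094  -0.0003] shift after turn [ 0.1095  0.094  -0.0009] j7 -1.16
```

View pics/w2b.png

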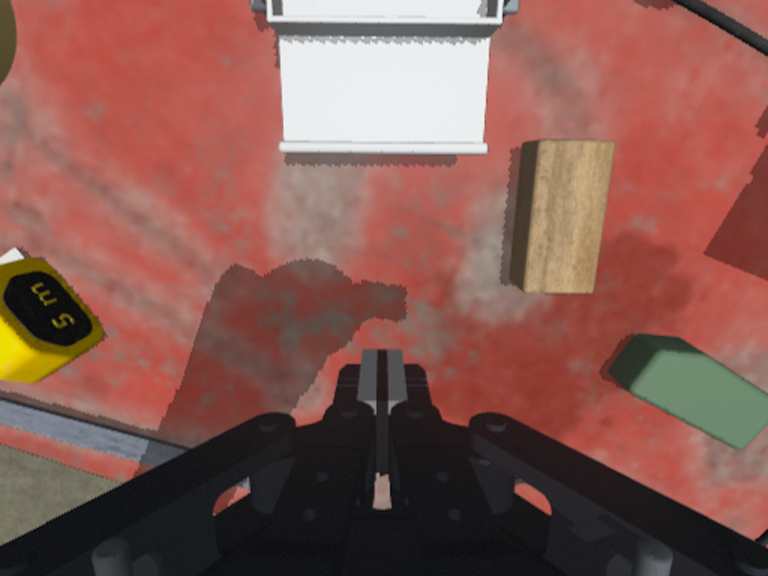

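The block now stands aside at (565,215), clear of the tray's lane. The tray rim runs from (280,148) to (487,148), aligned with the tool. I'll refine the tray pose from here.

```bash
python3 - <<'E'
from h import *
import pickle
w=pickle.load(open("w2.pkl","rb")); W=lambda x,y:(x/1.5-.17,y/1.5-.17)
P=np.array([onz(w,W(*q),.060) for q in[(280,148),(487,149)]]);d=P[0]-P[1]
yaw=np.arctan2(d[1],d[0])-np.pi/2; print(P.round(4).tolist(),np.linalg.norm(d).round(4),"yaw",yaw.round(3))
# rim height by two wrist views
w1=pickle.load(open("w1.pkl","rb"))
for a,b in(((455,118),(280,148)),((526,252),(487,149))): print(tri(w1,W(*a),w,W(*b)))
m=P.mean(0); X=np.array([np.cos(.385),np.sin(.385),0]); print("mid",m.round(4),"origin",(m+.086*X).round(4))
p=m+.017*X; p[2]=.062-.032; plan(p,.385+np.pi/2)
B=np.array([onz(w,W(*q),.036) for q in[(537,140),(612,141),(594,294),(525,293)]]); O=m+.086*X
Y=np.array([-X[1],X[0],0]); print("block in dock frame",[((b-O)@X).round(3).item() for b in B],[((b-O)@Y).round(3).item() for b in B])
E
```

```text
[[0.5232, 0.3404, 0.06], [0.5637, 0.2402, 0.06]] 0.1081 yaw 0.384
(array([0.52290758, 0.34115281, 0.05612578]), np.float64(9.576935878527749e-05))
(array([0.56450984, 0.23938258, 0.05348142]), np.float64(0.0009463224007418649))
mid [0.5434 0.2903 0.06  ] origin [0.6231 0.3226 0.06  ]
t 7.83 tcp [0.4741 0.2597 0.1379] xaxis [ 0.  0. -1.] jawyaw -1.185 F [0.4 0.9 0.2] op 0.0
turn about tool x 0.0 shift now [ 0.1079  0.0927 -0.0023] shift after turn [ 0.1079  0.0927 -0.0023] j7 -1.16
block in dock frame [-0.08, -0.081, -0.172, -0.171] [-0.087, -0.13, -0.132, -0.089]
```

arm_command --pt "0 0.024 -0.002 0 0" --pt "0 0.024 0 0 0" --pt "0 0.024 0 0 0" --pt "0 0.024 0 0 0" --pt "0.025 0 0 0 0" --pt "0.025 0 0 0 0" --pt "0.025 0 0 0 0" --pt "0.02 0 0 0 0" --pt "0.01 0 0 0 0" --pt "0.005 0 0 0 0" --pt "0 0 0 0 0"

```text
time: 8.75
tool_pos: [0.5636, 0.2951, 0.0271]
eef_rot: [0.396, 0.586, -0.397, 0.586]
force: [-0.1, -0.2, 0.8]
opening: -0.0001
```

```bash
python3 - <<'E'
from h import *
X=np.array([np.cos(.385),np.sin(.385),0]); p=np.array([.5434,.2903,0])+.019*X; p[2]=-.010; plan(p,.385+np.pi/2)
im=camera("wrist")[...,::-1]; s=camera("side")[...,::-1]; c=cam("side")
cv2.imwrite("pics/l1.png",np.hstack([cv2.resize(im[60:330,90:430],(440,350)),cv2.resize(s[170:260,180:272],(358,350),interpolation=cv2.INTER_CUBIC)]))
E
```

```text
t 8.75 tcp [0.5636 0.2951 0.0271] xaxis [-0.    -0.001 -1.   ] jawyaw -1.19 F [-0.1 -0.2  0.8] op -0.0
turn about tool x -0.004 shift now [ 0.0371 -0.0015 -0.0032] shift after turn [ 0.0371 -0.0015 -0.0032] j7 -1.07
```

View pics/l1.png

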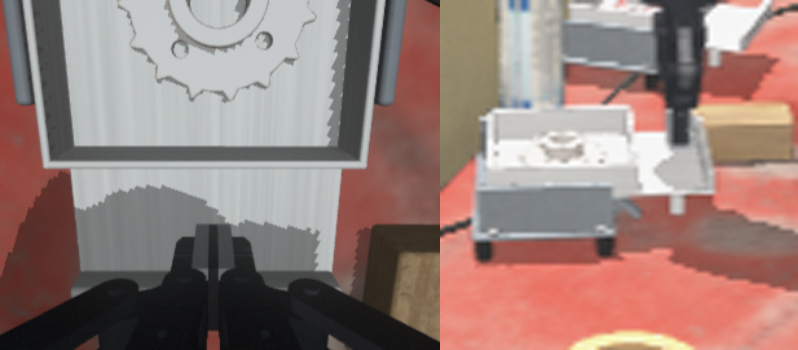

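The finger is over the ledge just behind the rim and roughly on its centre line. I'll press down next.

arm_command --pt "0.004 0 -0.003 0 0" --pt "0.004 0 0 0 0" --pt "0.004 0 0 0 0" --pt "0.004 0 0 0 0" --pt "0.004 0 0 0 0" --pt "0.004 0 0 0 0" --pt "0.004 0 0 0 0" --pt "0 0 0 0 0"

```text
time: 9.52
tool_pos: [0.5616, 0.2989, -0.0013]
eef_rot: [0.395, 0.586, -0.396, 0.586]
force: [-0.4, -0.1, 1.4]
opening: 0.0004
```

arm_command --pt "0.003 0 0 0 0" --pt "0.003 0 0 0 0" --pt "0 0 0 0 0"

```text
time: 9.77
tool_pos: [0.5622, 0.2991, -0.0066]
eef_rot: [0.396, 0.586, -0.396, 0.586]
force: [-0.2, 0.2, 1.7]
opening: 0.0002
```

arm_command --pt "0.003 0 0 0 0" --pt "0.003 0 0 0 0" --pt "0 0 0 0 0"

```text
time: 10.02
tool_pos: [0.5623, 0.2992, -0.008]
eef_rot: [0.397, 0.587, -0.395, 0.585]
force: [-9.5, -1.2, 31.3]
opening: 0.0001
```

```bash
python3 - <<'E'
from h import *
plan([.55,.29,-.01],.385+np.pi/2)
im=camera("wrist")[...,::-1]; s=camera("side")[...,::-1]; cv2.imwrite("pics/l2s.png",s)
cv2.imwrite("pics/l2.png",np.hstack([cv2.resize(im[60:330,90:430],(440,350)),cv2.resize(s[170:260,180:272],(358,350),interpolation=cv2.INTER_CUBIC)]))
E
```

```text
t 10.02 tcp [ 0.5623  0.2992 -0.008 ] xaxis [-0.002  0.004 -1.   ] jawyaw -1.189 F [-9.5 -1.2 31.3] op 0.0
turn about tool x -0.003 shift now [ 0.0019 -0.0148  0.004 ] shift after turn [ 0.0019 -0.0148  0.0039] j7 -1.04
```

View pics/l2.png

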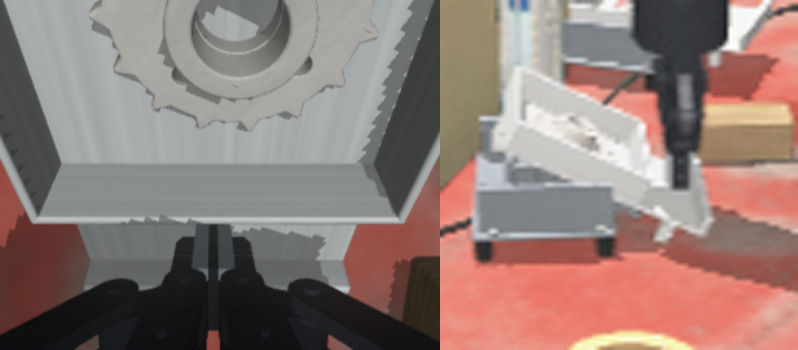

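Fully tipped, with feet on the bench and the sprocket in place. The press reads 31 N, so I'll ease it off and then draw the tray out.

arm_command --pt "-0.003 0 0 0 0" --pt "0 -0.003 0 0 0" --pt "0 -0.003 0 0 0" --pt "0 -0.003 0 0 0" --pt "0 -0.003 0 0 0" --pt "0 -0.003 0 0 0"

```text
time: 10.62
tool_pos: [0.5527, 0.295, -0.0081]
eef_rot: [0.398, 0.584, -0.394, 0.588]
force: [6.1, 2.2, 4.5]
opening: -0.0003
```

arm_command --pt "0 -0.003 0 0 0" --pt "0 -0.003 0 0 0" --pt "0 -0.003 0 0 0" --pt "0 -0.003 0 0 0" --pt "0 -0.003 0 0 0"

```text
time: 11.03
tool_pos: [0.5408, 0.29, -0.0074]
eef_rot: [0.399, 0.583, -0.393, 0.589]
force: [7.2, 2.1, 6.7]
opening: -0.0002
```

```bash
python3 - <<'E'
from h import *
plan([.55,.29,-.01],.385+np.pi/2)
im=camera("wrist")[...,::-1]; s=camera("side")[...,::-1]
cv2.imwrite("pics/l3.png",np.hstack([cv2.resize(im[60:330,90:430],(440,350)),cv2.resize(s[170:260,180:272],(358,350),interpolation=cv2.INTER_CUBIC)]))
E
```

```text
t 11.03 tcp [ 0.5408  0.29   -0.0074] xaxis [ 0.013  0.003 -1.   ] jawyaw -1.189 F [7.2 2.1 6.7] op -0.0
turn about tool x -0.003 shift now [0.0027 0.0085 0.0034] shift after turn [0.0027 0.0085 0.0034] j7 -1.02
```

arm_command --pt "0.001 -0.003 0 0 0" --pt "0 -0.003 0 0 0" --pt "0 -0.003 0 0 0" --pt "0 -0.003 0 0 0" --pt "0 -0.003 0 0 0"

```text
time: 11.55
tool_pos: [0.5268, 0.2843, -0.0086]
eef_rot: [0.399, 0.583, -0.393, 0.589]
force: [7.1, 2.2, 5.8]
opening: 0.0002
```

arm_command --pt "0 -0.003 0 0 0" --pt "0 -0.003 0 0 0" --pt "0 -0.003 0 0 0" --pt "0 -0.003 0 0 0" --pt "0 -0.003 0 0 0" --pt "0 -0.003 0 0 0"

```text
time: 12.05
tool_pos: [0.51, 0.2776, -0.0087]
eef_rot: [0.399, 0.583, -0.393, 0.589]
force: [7.4, 2.6, 5.9]
opening: -0.0001
```

```bash
python3 - <<'E'
from h import *
plan([.55,.29,-.01],.385+np.pi/2)
im=camera("wrist")[...,::-1]; s=camera("side")[...,::-1]
cv2.imwrite("pics/l4.png",np.hstack([cv2.resize(im[60:330,90:430],(440,350)),cv2.resize(s[170:260,180:272],(358,350),interpolation=cv2.INTER_CUBIC)]))
E
```

```text
t 12.05 tcp [ 0.51    0.2776 -0.0087] xaxis [ 0.012  0.003 -1.   ] jawyaw -1.189 F [7.4 2.6 5.9] op -0.0
turn about tool x -0.003 shift now [0.0018 0.0417 0.0034] shift after turn [0.0018 0.0417 0.0035] j7 -0.99
```

View pics/l4.png

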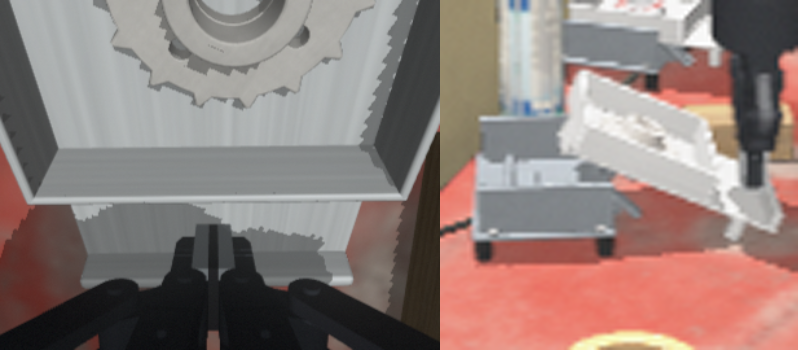

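The tray is tilted and sliding freely, hook over the lip, about 50 mm out. Continuing.

arm_command --pt "0 -0.003 0 0 0" --pt "0 -0.003 0 0 0" --pt "0 -0.003 0 0 0" --pt "0 -0.003 0 0 0" --pt "0 -0.003 0 0 0" --pt "0 -0.003 0 0 0" --pt "0 -0.003 0 0 0" --pt "0 -0.003 0 0 0"

```text
time: 12.82
tool_pos: [0.4877, 0.2686, -0.0089]
eef_rot: [0.399, 0.583, -0.393, 0.589]
force: [8.0, 2.8, 5.4]
opening: 0.0002
```

arm_command --pt "0 -0.003 0 0 0" --pt "0 -0.003 0 0 0" --pt "0 -0.003 0 0 0" --pt "0 -0.003 0 0 0" --pt "0 -0.003 0 0 0" --pt "0 -0.003 0 0 0" --pt "0 -0.003 0 0 0" --pt "0 -0.003 0 0 0"

```text
time: 13.48
tool_pos: [0.4654, 0.2597, -0.009]
eef_rot: [0.399, 0.583, -0.393, 0.589]
force: [7.4, 3.3, 6.1]
opening: -0.0
```

```bash
python3 - <<'E'
from h import *
plan([.55,.29,-.01],.385+np.pi/2)
p=r.observe()["tool_pos"]; d=np.array(p)[:2]-[.6231,.3226]; print("dock x,y",d@[.927,.3755],d@[-.3755,.927])
E
```

```text
t 13.48 tcp [ 0.4654  0.2597 -0.009 ] xaxis [ 0.012  0.002 -1.   ] jawyaw -1.189 F [7.4 3.3 6.1] op -0.0
turn about tool x -0.003 shift now [0.002  0.0898 0.0034] shift after turn [0.002  0.0898 0.0037] j7 -0.94
dock x,y -0.169809959403327 0.0009019462734736766
```

arm_command --pt "0 -0.003 0 0 0" --pt "0 -0.003 0 0 0" --pt "0 -0.003 0 0 0" --pt "0 -0.003 0 0 0" --pt "0 -0.003 0 0 0" --pt "0 -0.003 0 0 0" --pt "0 -0.003 0 0 0" --pt "0 0 0 0 0"

```text
time: 14.15
tool_pos: [0.4446, 0.2514, -0.0093]
eef_rot: [0.398, 0.584, -0.394, 0.588]
force: [6.4, 1.5, 7.1]
opening: -0.0003
```

```bash
python3 - <<'E'
from h import *
plan([.55,.29,-.01],.385+np.pi/2)
p=r.observe()["tool_pos"]; d=np.array(p)[:2]-[.6231,.3226]; print("dock x,y",d@[.927,.3755],d@[-.3755,.927])
E
```

```text
t 14.15 tcp [ 0.4446  0.2514 -0.0093] xaxis [ 0.009  0.002 -1.   ] jawyaw -1.189 F [6.4 1.5 7.1] op -0.0
turn about tool x -0.003 shift now [0.0018 0.1122 0.0035] shift after turn [0.0018 0.1121 0.0038] j7 -0.92
dock x,y -0.19218471651768593 0.0010007663598031373
```

arm_command --pt "0 0.003 0 0 0" --pt "-0.004 0 0 0 0" --pt "-0.004 0 0 0 0" --pt "-0.012 0 0 0 0" --pt "-0.03 0 0 0 0" --pt "-0.035 0 0 0 0" --pt "-0.035 0 0 0 0" --pt "-0.035 0 0 0 0" --pt "-0.03 0 0 0 0" --pt "0 0 0 0 0"

```text
time: 14.98
tool_pos: [0.4443, 0.2518, 0.1786]
eef_rot: [0.398, 0.585, -0.394, 0.587]
force: [-0.1, 0.4, 0.0]
opening: 0.0001
```

```bash
python3 - <<'E'
from h import *
import pickle
plan([.55,.29,-.01],.385+np.pi/2)
c=cam("wrist"); im=camera("wrist")[...,::-1]; s=camera("side")[...,::-1]
cv2.imwrite("pics/w3.png",im); pickle.dump(c,open("w3.pkl","wb"))
cv2.imwrite("pics/f1.png",np.hstack([cv2.resize(im,(500,375),interpolation=cv2.INTER_CUBIC),cv2.resize(s[165:265,180:260],(300,375),interpolation=cv2.INTER_CUBIC)]))
E
```

```text
t 14.98 tcp [0.4443 0.2518 0.1786] xaxis [ 0.005  0.004 -1.   ] jawyaw -1.188 F [-0.1  0.4  0. ] op 0.0
turn about tool x -0.002 shift now [0.1892 0.1112 0.0043] shift after turn [0.1892 0.1112 0.0046] j7 -1.23
```

View pics/f1.png

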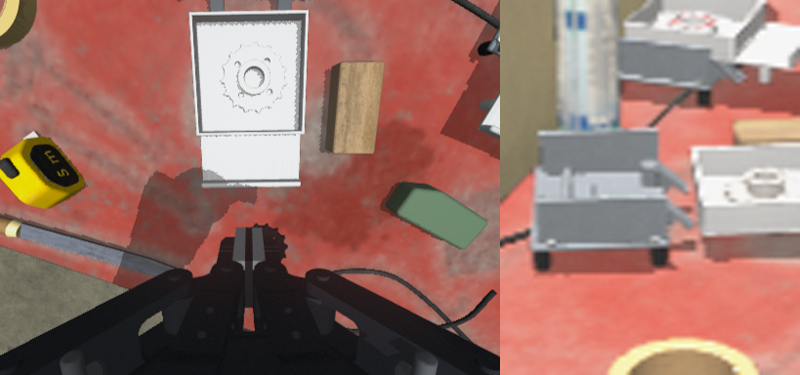

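```bash
python3 - <<'E'
from h import *
import pickle
w=pickle.load(open("w3.pkl","rb")); f=lambda x,y:(x*1.024,y*1.024)
D=np.array([.6231,.3226]); X=np.array([.927,.3755]);Y=np.array([-.3755,.927])
for n,z,L,tx in(("rear",.046,[(190,12),(311,12)],.082),("boxfront",.046,[(196,134),(303,134)],-.030),("rim",.036,[(202,185),(299,185)],-.087)):
    P=np.array([onz(w,f(*q),z)[:2] for q in L]); d=P[0]-P[1]; m=P.mean(0)-D
    print(n,"len",np.linalg.norm(d).round(3),"yaw-dock",(np.arctan2(d[1],d[0])-np.pi/2-.385).round(3),"origin dock x",(m@X-tx).round(4),"y",(m@Y).round(4))
P=onz(w,f(255,74),.035)[:2]-D; print("sprocket dock",P@X,P@Y)
E
```

```text
rear len 0.111 yaw-dock -0.002 origin dock x -0.1218 y -0.0002
boxfront len 0.109 yaw-dock -0.002 origin dock x -0.1197 y 0.0008
rim len 0.107 yaw-dock -0.002 origin dock x -0.1188 y -0.0003
sprocket dock -0.09165088091245431 -0.004771607769207043
```

```bash
python3 - <<'E'
from h import *
print(r.finish_job())
E
```

```text
the job is handed in; nothing more can be done
None
```

The sprocket was in the left tray, and that tray is now out of its dock and standing on the bench. I handed the job in at about 15 s; no verdict is reported.

**What I did:** I moved the wood block aside to the right on the bench. I then pressed the front ledge until the feet met the bench. Finally I drew the tray out by its rim with about 8 N and let it settle.

**Last checks** (wrist camera, plus a look at the side view):

| Check | Measured | Allowed |
|---|---|---|
| Forward of the dock | about 120 mm | 95–145 mm |
| Sideways from the dock line | under 1 mm | 15 mm |
| Angle to the dock | 0.002 rad | 0.12 rad |
| Sprocket from its floor centre | about 6 mm | 45 mm |

- **Level and flat:** the tray looks level and the sprocket flat. The edge lengths come out right if I assume the height of a tray standing level on its feet; I did not measure the tilt directly.
- **Surroundings:** I measured the block right after putting it down, about 30 mm clear of the tray's lane, and in the last picture it still stands clear. The arm went nowhere near the right tray, the compound bar or the bystanders. I did not re-measure them, and not all of them are in the last pictures.

**What disagreed:**
- **Missed first grasp:** the real fingertips end about 32 mm short of the reported tool point, in both the side and wrist views. The first grasp therefore closed above the block without moving it; after I corrected for this, the second one held.
- **Press force:** it touched 31 N for a moment when the feet met the bench, against the 2–6 N needed. I eased it to about 6 N before pulling.

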